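Remix a settled soil sample on the touch mixer

TASK

Take the finished jar off the mixer and stand it in an empty compartment of the carrier. Then take the tall slim bottle, press it upright and centred on the mixer's pad, gently but until the pad is fully down, hold it down for two seconds, and stand it in the other empty compartment. It is all glass, so drop nothing, do not press hard, and leave everything else standing where it is.

Things in the scene. Friction and masses are not known exactly. Their poses are not given: they have to be found in the camera images.
- pad_top (a point): centre of the upper face of the mixer's round sprung pad (flat black rubber disc, 76 mm across, 12 mm thick), 120 mm above the bench when the pad is up; z up. The mixer under it is a pale grey-and-white box 150 x 130 mm, 92 mm high, fixed to the bench.
- pad (a joint): travel of the mixer's sprung pad straight down: 0 m = up, 0.010 m = fully depressed (on its stop). It stays up below about 4.5 N and needs 9.5 N to go fully down.
- jar: squat jar standing on the mixer's pad (closed amber glass, paper band, black screw cap): 60 mm diameter up to 58 mm, cap 57 mm diameter above, 78 mm high in all, about 0.22 kg. Origin at the centre of its underside, z up. Grasp 45 to 52 mm up.
- bottle: the tall slim bottle that waits on the bench (closed amber glass, paper band, black screw cap): 50 mm diameter, straight up to 115 mm, then a low shoulder and a cap of 34 mm diameter; 145 mm high in all, the tallest of the amber containers; about 0.24 kg. Origin at the centre of its underside, z up. Grasp the glass 98 to 104 mm up.
- carrier: square aluminium carrier fixed to the bench, 176 x 176 mm, open on top, walls 28 mm high and 4 mm thick, floor 4 mm thick, divided by a cross into four compartments of 82 x 82 mm whose centres lie at x, y = +-43 mm in its own frame. Two compartments on one diagonal are taken, the two on the other are empty. Origin under its centre on the bench, x and y along its sides, z up.
- jar_b: another squat jar of the same make (closed amber glass, paper band, black screw cap), 60 mm diameter, 78 mm high, standing in one compartment of the carrier; leave alone. Origin at the centre of its underside.
- bottle_short: short slim bottle (closed amber glass, paper band, black screw cap), 50 mm diameter, 100 mm high, standing in the compartment across the diagonal from the other jar; leave alone. Origin at the centre of its underside.
- bottle_wide: wide bottle (closed amber glass, paper band, black screw cap), 66 mm diameter, 115 mm high, close beside the tall slim bottle; leave alone. Origin at the centre of its underside.
- pots: two nested empty terracotta pots, 72 mm across the rim, 108 mm high, close beside the tall slim bottle on the other side; leave alone. Origin at the centre of the underside.
- dishes: stack of three flat round lidded dishes, 92 mm across, 48 mm high, near the tall slim bottle; leave alone. Origin at the centre of the underside.
- wash_bottle: white wash bottle, 64 mm diameter, 202 mm high with its bent grey spout, towards the back; leave alone. Origin at the centre of its underside.
- trowel: small hand trowel, wooden handle and steel blade, 205 mm long, 25 mm high, lying towards the back; leave alone. Origin on the bench under the front end of the handle, x along it towards the blade.

How it is judged:
On the way, in this order (a step that is already met when the one before it is completed fails the run):
1. the jar stands upright on the floor of a carrier compartment (x of jar in the frame of carrier between -0.08 and 0.08 m and y of jar in the frame of carrier between -0.08 and 0.08 m and z of jar in the frame of carrier between -0.004 and 0.012 m and angle between jar's own z axis and vertical below 0.1 rad), for 0.2 s.
2. the bottle, upright (within 7 degrees) and within 14 mm of the pad's centre, holds the pad at least 8.5 of its 10 mm down for 1.2 s (value of joint pad above 0.0085 m and contact force between bottle and pad above 5 N and horizontal distance between bottle and pad_top below 0.014 m and angle between bottle's own z axis and vertical below 0.12 rad), for 1.2 s.
At the end, for the whole second after the job is handed in: Jar and bottle both stand on the floor of carrier compartments (underside within 12 mm of the bench, centre within 80 mm of the carrier's along each of its sides), upright within 6 degrees, at rest and released; the mixer's pad is up again (all of step 1 and x of bottle in the frame of carrier between -0.08 and 0.08 m and y of bottle in the frame of carrier between -0.08 and 0.08 m and z of bottle in the frame of carrier between -0.004 and 0.012 m and angle between bottle's own z axis and vertical below 0.1 rad and linear speed of each of jar, bottle below 0.02 m/s and angular speed of each of jar, bottle below 0.2 rad/s and value of joint pad below 0.002 m); the robot touches nothing.
It fails at once if a bystander pushed more than 30 mm from where it stood (distance of any of bottle_wide, pots, dishes, jar_b, bottle_short, wash_bottle, trowel from where it was at the start of the episode above 0.03 m).
It fails at once if a bystander knocked over (angle between any of bottle_wide, pots, dishes, jar_b, bottle_short, wash_bottle's own z axis and vertical above 0.5 rad).
It fails at once if the jar or bottle dropped (faster than 0.6 m/s out of the fingers: a fall of about 18 mm) ((linear speed of jar above 0.6 m/s and contact force between jar and the fingers below 0.1 N) or (linear speed of bottle above 0.6 m/s and contact force between bottle and the fingers below 0.1 N)).
It fails at once if the jar or bottle tipped more than 45 degrees (angle between any of jar, bottle's own z axis and vertical above 0.785 rad).
It fails at once if glass pressed on the pad with more than 35 N (contact force between any of bottle, jar and pad above 35 N).
It also fails if it takes over 72 s, if anything falls off the work surface, if the arm or the gripper's body presses on something with over 40 N, if the wrist force passes 120 N, or if a joint passes its speed limit or range.

ROBOT

A 6-joint arm with a two-finger parallel gripper is mounted at the origin on the work surface. World frame = base frame: x ahead of the robot, y to its left, z up, the work surface at z = 0. Lengths are in m, angles in rad, forces in N, time in s.
With the tool pointing down it reaches from about 0.25 to 0.775 m from the base axis. Payload 4 kg.
Tool frame: the origin (TCP) lies midway between the tips of the shut fingers; the grasp point (between the pads) lies grip_point_offset behind it (grip_point_offset is the distance from the TCP to the grasp point, in m); z points along the fingers, y is the line along which they close (so a half turn about z gives the same grasp; the last joint's range is limited). The gripper opens to 94 mm and grips with 3 to 60 N. Pads are 16 mm wide; open, the fingers measure 119 mm over their backs; the gripper's body (75 mm by 177 mm) begins 78 mm behind the grasp point.
Start: joints at [-1.226, 0.087, 1.371, -0, 1.684, -0.103], TCP at [0.238, -0.496, 0.206] pointing down, gripper open.
Joint ranges: [-3.1, 3.1], [-0.76, 2.03], [0.27, 2.55], [-1.08, 4.22], [0.17, 2.65], [-2.57, 2.57]. Speed limits (rad/s): [2.79, 2.79, 3.14, 3.14, 3.14, 3.14].

INTERFACE

Orientations are given as [roll, pitch, yaw] about the fixed x, y, z axes, in that order (R = Rz(yaw) Ry(pitch) Rx(roll)).
In Python, from bench import * gives the robot as it stands. The module is installed in compiled form; this text tells all that it offers.
- The arm moves only by the tool apply_moves, never from a script. Its argument "commands" is a list of rows, each a list of 7 numbers: the turn, a rotation vector about the world's x, y, z in rad, then the shift along the world's x, y, z in m, then the opening in per cent of the stroke, from 0 (shut) to 100 (fully open). In form: [[ax, ay, az, x, y, z, jaw], ...]. A call has exactly 5 rows; each row is the pose to reach, as a shift and turn from the pose commanded when the call began; what a row does not reach only later rows make up. A row lasts 1/10 s, in which the tool goes at most 50 mm and 8.59 degrees, less where a joint would pass 70% of its speed; a pose out of reach is approached as far as the arm can. A call with a gripper value outside its range is refused whole. The fingers move at their own pace and stop on an object; the grip force is fixed at half the most. Time passes only in rows, so rows that repeat a pose let the fingers close, or fill a call up. It gives the time, the measured TCP pose, the force, the opening and the grip force at its end, in the units of the state.
- get_obs(): the state, without advancing time (a new reading comes with each control period).
- snapshot(name): name is "scene" or "top" or "wrist"; returns a dict with "pixels" (480x640x3 uint8, red, green, blue), "vertical_fov" (degrees; the focal length in pixels is half the picture's height over the tangent of half this angle, whatever the lens; pixels are square), "cx", "cy" (the principal point, pixels), "rvec" (rotation vector, rad) and "tvec" (3), from world to camera coordinates, as OpenCV has them. Camera axes: x right, y down, z forward; pixel columns grow to the right and rows downward; lengths in m; the calibration is good to about 2 mm. A picture is of the moment at which its call begins. There is no depth.
- close_job(): hands the job in; it is judged then, once.
Trained networks look in the newest picture that a camera, given by its name, has taken for a name from the list of things; names that differ only in an ending like _2 or _b are one class to them, and where a whole thing is asked for, a point or a joint stands for the part that bears it (a point fixed in the world has none). Each returns a list of dicts, best first, with "score" (0 to 1); they miss things now and then, are a little off and sometimes report something else, mostly with a low value. They report only what shows in the picture. A call takes as long as a camera call.
- masks_of(camera, query): "mask" (480x640 bool, what is visible of it) and "extent" ([left, top, right, bottom] in pixels, round what is visible of it).
- place_of(camera, query): "pixel" ([column, row] in pixels: a listed point, or the origin of a listed thing).
The state is a dict: "time": time; "joint_positions": joint angles; "qvel": joint speeds; "joint_torque": joint torques, N m; "tool_pos": TCP position; "ee_rot": TCP orientation; "wrist_force": force on the tool from outside, world axes, zero at the start; "wrist_torque": the same for the moment, N m; "width": finger opening in m; "finger_force": force on a finger pad.
Only numpy, scipy, OpenCV 4.12 (cv2) and the standard library are available. Lean on these libraries where they do the work, as an engineer would, in place of code of your own. Each camera call takes 0.05 s, during which the arm holds its last target. There are 200 camera calls.

## Working session

There is one attempt and no reset: what is moved stays moved. The work goes in short steps, Python scripts to look and compute and a tool call to move; the robot and the scene stay as the last step left them, time stands still between calls to the robot, and variables do not carry over. Pictures are saved under pics/ and viewed, at most 10 in all, crops included, and the job is handed in when it is done.

Besides the shell and the picture viewer there is one more tool, called after "Call:" by a JSON object that holds its "api" and its "payload", one argument or row to a line. apply_moves: Moves the arm, as the interface text tells. Its arguments: {"type":"object","properties":{"commands":{"type":"array"}},"required":["commands"]}

```bash
mkdir -p pics; cat > h.py <<'E'
from bench import *
import numpy as np, cv2
def K(s):
    f=240/np.tan(np.radians(s["vertical_fov"])/2); return np.array([[f,0,s["cx"]],[0,f,s["cy"]],[0,0,1]])
def ray(s,px):
    R=cv2.Rodrigues(np.array(s["rvec"],float))[0]; c=-R.T@np.array(s["tvec"],float)
    return c,R.T@np.linalg.inv(K(s))@np.array([px[0],px[1],1.])
def atz(s,px,z):
    c,d=ray(s,px); return c+d*(z-c[2])/d[2]
def proj(s,p):
    return cv2.projectPoints(np.array([p],float).reshape(-1,1,3),np.array(s["rvec"],float),np.array(s["tvec"],float),K(s),None)[0].reshape(-1,2)
def save(s,n): cv2.imwrite("pics/"+n,s["pixels"][:,:,::-1])
E
python3 - <<'E'
from h import *
np.set_printoptions(precision=4,suppress=True)
print(get_obs())
import bench; print(bench.__dict__.get('grip_point_offset'))
zs=dict(pad_top=.12,jar=.12,bottle=0,carrier=0,jar_b=.004,bottle_short=.004,bottle_wide=0,pots=0,dishes=0,wash_bottle=0,trowel=0)
for cam in("top","scene"):
    s=snapshot(cam); save(s,cam+"0.png"); print(cam,ray(s,(320,240)))
    for n,z in zs.items():
        for r in place_of(cam,n)[:2]: print(n,round(r["score"],2),np.round(r["pixel"]),atz(s,r["pixel"],z)[:2])
E
```

```text
{'time': 0.0, 'joint_positions': array([-1.2261,  0.0879,  1.3723, -0.    ,  1.6836, -0.1031]), 'qvel': array([ 0.0003,  0.0009, -0.001 ,  0.0014,  0.0002,  0.0002]), 'joint_torque': array([ -0.0006, -34.0178, -30.2426,   0.0718,   0.0332,  -0.0002]), 'tool_pos': array([ 0.238 , -0.4952,  0.2043]), 'ee_rot': array([-3.1394, -0.0002,  0.4478]), 'wrist_force': array([-0.8353, -0.3706, -1.0659]), 'wrist_torque': array([ 0.043 , -0.0015, -0.0278]), 'finger_force': 0.0, 'width': 0.09397207965158415}
0.0188
top (array([0.3287, 0.0165, 1.1459]), array([ 0.2262, -0.0225, -0.9739]))
pad_top 0.74 [150. 310.] [0.4385 0.3518]
jar 0.95 [149. 308.] [0.4435 0.3536]
jar 0.71 [471. 252.] [ 0.5233 -0.3247]
bottle 0.62 [317. 234.] [ 0.6101 -0.0029]
carrier 0.88 [455. 267.] [ 0.5123 -0.3232]
carrier 0.36 [471. 249.] [ 0.553  -0.3664]
jar_b 0.95 [149. 308.] [0.4565 0.3917]
jar_b 0.71 [471. 252.] [ 0.5453 -0.3632]
bottle_short 0.71 [441. 286.] [ 0.4686 -0.285 ]
bottle_wide 0.78 [345. 246.] [ 0.5759 -0.069 ]
pots 0.98 [286. 224.] [0.6398 0.0695]
dishes 0.7 [329. 192.] [ 0.7132 -0.0386]
dishes 0.33 [153. 31
[... 198 characters left out ...]
[-0.6245, -0.3686, -0.6886]))
pad_top 0.73 [489. 264.] [0.4512 0.3434]
pad_top 0.6 [289. 270.] [0.6768 0.0008]
jar 0.97 [203. 220.] [ 0.6469 -0.251 ]
jar 0.96 [493. 263.] [0.4431 0.3487]
bottle 0.71 [302. 292.] [ 0.6257 -0.0044]
bottle 0.21 [191. 288.] [ 0.7469 -0.2246]
carrier 0.95 [222. 217.] [ 0.5163 -0.3225]
jar_b 0.97 [203. 220.] [ 0.5546 -0.3552]
jar_b 0.96 [493. 263.] [0.3177 0.3418]
bottle_short 0.78 [247. 212.] [ 0.469  -0.2769]
bottle_wide 0.77 [289. 267.] [ 0.577  -0.0706]
bottle_wide 0.73 [492. 261.] [0.3073 0.3386]
pots 0.92 [327. 312.] [0.6472 0.0742]
dishes 0.85 [265. 312.] [ 0.7148 -0.0427]
wash_bottle 0.73 [357. 373.] [0.7457 0.1985]
trowel 0.68 [190. 288.] [ 0.7486 -0.2269]
```

View pics/top0.png

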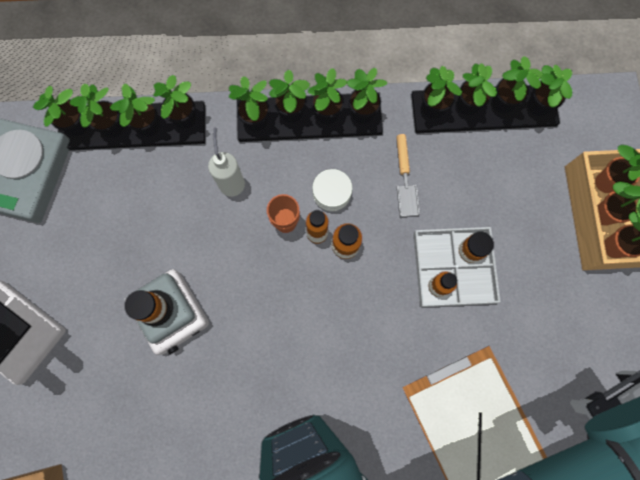

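View pics/scene0.png

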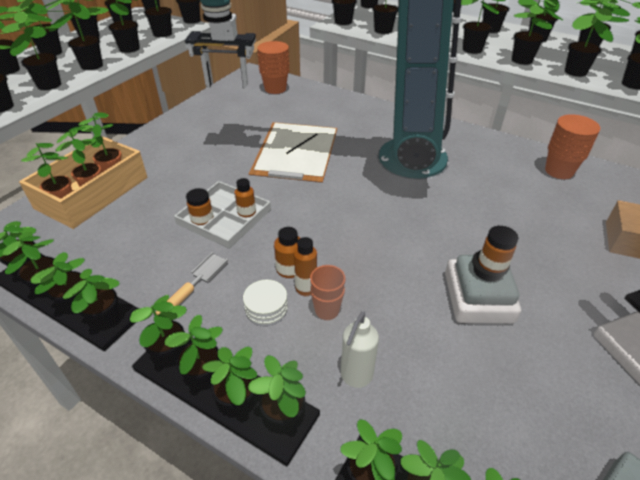

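The top view shows the jar on the mixer at about (150,303) and the bottle at (317,225), between the pots (284,213) and the wide bottle (347,240), with the dishes at (332,190). The carrier corners are near (416,231), (493,228), (497,304) and (419,307). Its empty compartments are the upper-left (435,248) and lower-right (477,284). The scene view agrees with this.

```bash
cat > m.py <<'E'
from h import *
from scipy.optimize import least_squares
np.set_printoptions(precision=4,suppress=True)
a=np.linspace(0,2*np.pi,60)
def pts(x,y,prof): return np.array([[x+r*np.cos(t),y+r*np.sin(t),z] for r,z in prof for t in a])
P=dict(jar=[(.03,.12),(.03,.178),(.0285,.178),(.0285,.198)],bottle=[(.025,0),(.025,.115),(.017,.122),(.017,.145)],
 bottle_wide=[(.033,0),(.033,.085),(.022,.095),(.022,.115)],pots=[(.036,.108),(.036,.095),(.025,0)],dishes=[(.046,0),(.046,.048)])
G=dict(jar=(.443,.35),bottle=(.617,-.004),bottle_wide=(.576,-.07),pots=(.643,.072),dishes=(.714,-.04))
E
python3 - <<'E'
from m import *
S={c:snapshot(c) for c in("top","scene")}
c=np.array([atz(S["top"],p,.028)[:2] for p in[(416,231),(493,228),(497,304),(419,307)]]);print(c,c.mean(0),np.linalg.norm(np.diff(c,axis=0),axis=1))
for n in P:
    E={}
    for cam,s in S.items():
        best=None
        for r in masks_of(cam,n):
            uv=proj(s,pts(*G[n],P[n])).mean(0); e=np.array(r["extent"],float); d=np.hypot(*(uv-[(e[0]+e[2])/2,(e[1]+e[3])/2]))
            if d<25 and(best is None or d<best[0]): best=(d,e,r["score"])
        if best: E[cam]=best[1]
    def f(q,cams=None):
        o=[]
        for cam in cams or E:
            uv=proj(S[cam],pts(q[0],q[1],P[n])); o+=list(np.r_[uv.min(0),uv.max(0)]-E[cam])
        return np.array(o)
    r=least_squares(f,G[n],loss="soft_l1",x_scale=.01,diff_step=1e-3); print(n,r.x,"res",f(r.x).round(1))
    for cam in E: print("   ",cam,least_squares(lambda q:f(q,[cam]),G[n],loss="soft_l1",x_scale=.01).x)
E
```

```text
[[ 0.5975 -0.2339]
 [ 0.5948 -0.4143]
 [ 0.4182 -0.3999]
 [ 0.4212 -0.2232]] [ 0.5079 -0.3179] [0.1804 0.1772 0.1767]
jar [0.4416 0.3489] res [-0.7 -0.5 -0.1  0.4  0.1 -0.2 -0.7 -0.2]
    top [0.4414 0.3482]
    scene [0.442  0.3497]
bottle [ 0.6155 -0.0002] res [ 2.  -0.1  0.  -0.1  0.9 -0.3  0.2  1.6]
    top [0.6154 0.002 ]
    scene [ 0.6144 -0.0023]
bottle_wide [ 0.5838 -0.0682] res [-3.1 -3.1  0.3  0.2 -3.1 -1.4  2.6 -0.7]
    top [ 0.58   -0.0705]
    scene [ 0.5852 -0.0646]
pots [0.6435 0.0719] res [ 0.  -0.3 -1.2 -0.2  0.6 -0.2 -1.7 -1.1]
    top [0.6428 0.0706]
    scene [0.6446 0.0739]
dishes [ 0.7104 -0.0416] res [ 1.  -2.3  0.1 -2.9  0.7 -2.5  3.6 -0.1]
    top [ 0.704  -0.0399]
    scene [ 0.7149 -0.0438]
```

Call:
{"api": "apply_moves", "payload": {
  "commands": [
    [0,0,0.03,0.008,0.033,0.01,100],
    [0,0,0.07,0.018,0.075,0.02,100],
    [0,0,0.11,0.029,0.12,0.03,100],
    [0,0,0.15,0.04,0.165,0.04,100],
    [0,0,0.19,0.051,0.21,0.044,100]
  ]
}}

```text
time: 2.3
tool_pos: [0.2895, -0.2844, 0.2507]
ee_rot: [3.139, -0.0, 0.639]
wrist_force: [2.3, 0.5, 0.3]
width: 0.0939
finger_force: 0.0
```

Call:
{"api": "apply_moves", "payload": {
  "commands": [
    [0,0,0.04,0.011,0.045,0,100],
    [0,0,0.08,0.022,0.09,0,100],
    [0,0,0.12,0.033,0.135,0,100],
    [0,0,0.16,0.044,0.18,0,100],
    [0,0,0.2,0.055,0.225,0,100]
  ]
}}

```text
time: 2.8
tool_pos: [0.3441, -0.059, 0.2499]
ee_rot: [3.14, -0.001, 0.839]
wrist_force: [1.6, -0.1, -0.3]
width: 0.0938
finger_force: 0.0
```

Call:
{"api": "apply_moves", "payload": {
  "commands": [
    [0,0,0.04,0.011,0.045,0,100],
    [0,0,0.08,0.022,0.09,0,100],
    [0,0,0.12,0.033,0.135,0,100],
    [0,0,0.16,0.044,0.18,0,100],
    [0,0,0.2,0.055,0.225,0,100]
  ]
}}

```text
time: 3.3
tool_pos: [0.3992, 0.1663, 0.2499]
ee_rot: [3.14, -0.001, 1.04]
wrist_force: [0.8, -1.0, 0.3]
width: 0.094
finger_force: 0.0
```

Call:
{"api": "apply_moves", "payload": {
  "commands": [
    [0,0,0.04,0.012,0.045,0,100],
    [0,0,0.08,0.024,0.09,0,100],
    [0,0,0.12,0.033,0.135,0,100],
    [0,0,0.16,0.04,0.17,0,100],
    [0,0,0.16,0.043,0.185,0,100]
  ]
}}

```text
time: 3.8
tool_pos: [0.4419, 0.3519, 0.2485]
ee_rot: [-3.141, 0.001, 1.201]
wrist_force: [0.3, -0.1, 0.2]
width: 0.0943
finger_force: 0.0
```

```bash
python3 - <<'E'
from m import *
s=snapshot("wrist"); save(s,"w1.png"); o=get_obs(); print(o["time"],o["tool_pos"],o["ee_rot"],o["wrist_force"],o["width"])
for n,z in(("jar",.12),("pad_top",.12)):
    for r in place_of("wrist",n): print(n,r["score"],r["pixel"],atz(s,r["pixel"],z))
for r in masks_of("wrist","jar"): print(r["score"],r["extent"])
uv=proj(s,pts(.4417,.349,P["jar"])); print(uv.min(0),uv.max(0))
E
```

```text
3.85 [0.4421 0.3524 0.2483] [-3.1402  0.0001  1.2005] [ 0.5203  0.5243 -0.6439] 0.09392049193845288
jar 0.66 [319.3, 239.3] [0.4436 0.3475 0.12  ]
0.77 [270.6, 204.2, 364.1, 315.9]
[269.3055 200.4234] [364.7733 313.8651]
```

View pics/w1.png

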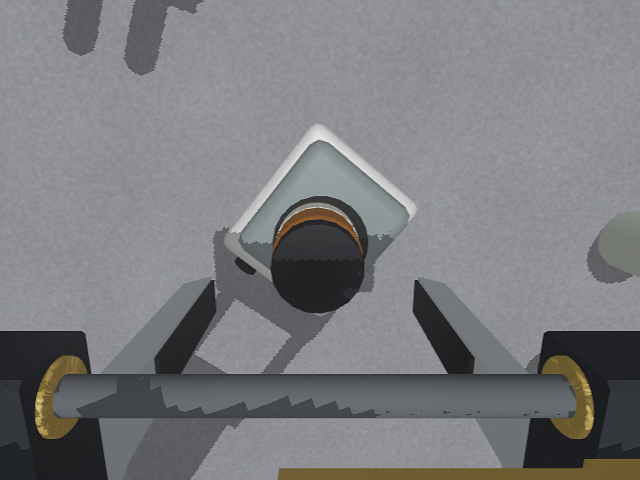

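The wrist view shows the jar at about (318,260), midway between the open fingers and within about 2 mm of the estimate. I'll descend and grip.

Call:
{"api": "apply_moves", "payload": {
  "commands": [
    [0,0,0,0,-0.002,-0.025,100],
    [0,0,0,0,-0.003,-0.05,100],
    [0,0,0,0,-0.003,-0.08,100],
    [0,0,0,0,-0.003,-0.095,100],
    [0,0,0,0,-0.003,-0.1,100]
  ]
}}

```text
time: 4.5
tool_pos: [0.4414, 0.3443, 0.1479]
ee_rot: [-3.14, 0.003, 1.196]
wrist_force: [0.9, -0.2, -0.1]
width: 0.094
finger_force: 0.0
```

Call:
{"api": "apply_moves", "payload": {
  "commands": [
    [0,0,0,0,0,0,100],
    [0,0,0,0,0,0,60],
    [0,0,0,0,0,0,50],
    [0,0,0,0,0,0,50],
    [0,0,0,0,0,0,50]
  ]
}}

```text
time: 5.0
tool_pos: [0.4425, 0.3465, 0.1503]
ee_rot: [3.141, -0.001, 1.198]
wrist_force: [-0.5, -0.0, 0.6]
width: 0.0652
finger_force: 0.0
```

Call:
{"api": "apply_moves", "payload": {
  "commands": [
    [0,0,0,0,0,0,40],
    [0,0,0,0,0,0,40],
    [0,0,0,0,0,0,40],
    [0,0,0,0,0,0,40],
    [0,0,0,0,0,0.003,40]
  ]
}}

```text
time: 5.5
tool_pos: [0.4418, 0.3459, 0.1517]
ee_rot: [-3.141, 0.001, 1.198]
wrist_force: [-0.0, -0.3, -2.0]
width: 0.0592
finger_force: 30.0
```

Call:
{"api": "apply_moves", "payload": {
  "commands": [
    [0,0,0,0,0,0.005,40],
    [0,0,0,0,0,0.015,40],
    [0,0,0,0,0,0.03,40],
    [0,0,0,0,0,0.045,40],
    [0,0,0,0,0,0.06,40]
  ]
}}

```text
time: 6.0
tool_pos: [0.4424, 0.3464, 0.2146]
ee_rot: [3.14, -0.001, 1.198]
wrist_force: [0.7, 0.2, -1.9]
width: 0.0592
finger_force: 30.0
```

```bash
python3 - <<'E'
from m import *
o=get_obs(); print(o["time"],o["tool_pos"],o["ee_rot"],o["wrist_force"],o["width"],o["finger_force"])
for cam in("top","scene"):
    s=snapshot(cam); save(s,"j"+cam+".png")
    for r in place_of(cam,"pad_top"): print(cam,r["score"],r["pixel"],atz(s,r["pixel"],.12))
s=snapshot("scene"); uv=proj(s,[[.4425,.348,.12]]); print(uv)
cv2.imwrite("pics/jc.png",cv2.resize(s["pixels"][170:350,420:600,::-1],None,fx=3,fy=3))
E
```

```text
6.0 [0.4424 0.3464 0.2146] [ 3.1405 -0.0013  1.1978] [ 0.6522  0.1817 -1.8801] 0.05917713349624794 29.999531098355874
top 0.81 [151.9, 309.6] [0.4388 0.3473 0.12  ]
scene 0.77 [489.6, 263.4] [0.4478 0.343  0.12  ]
[[492.7423 262.6913]]
```

View pics/jc.png

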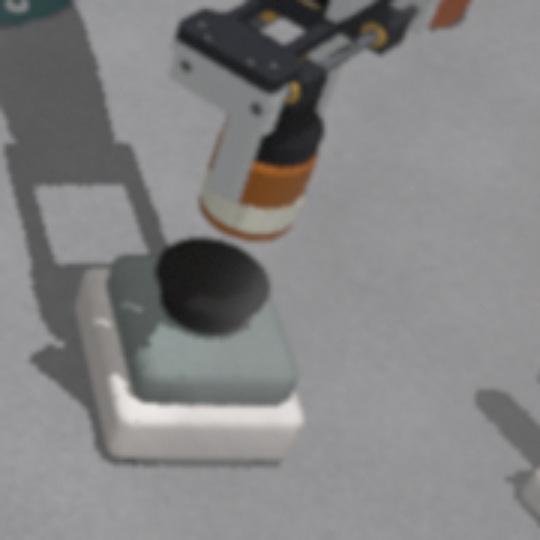

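The crop shows the jar lifted upright in the fingers, and the bare pad centred near (491,263) in the full image. Next I'll carry the jar to the lower-right compartment.

Call:
{"api": "apply_moves", "payload": {
  "commands": [
    [0,0,0.05,0.001,-0.02,0.01,40],
    [0,0,0.1,0.002,-0.05,0.02,40],
    [0,0,0.16,0.003,-0.09,0.02,40],
    [0,0,0.22,0.004,-0.13,0.02,40],
    [0,0,0.28,0.005,-0.17,0.02,40]
  ]
}}

```text
time: 6.75
tool_pos: [0.4464, 0.1747, 0.2314]
ee_rot: [-3.14, 0.001, 1.481]
wrist_force: [1.4, -0.0, -2.4]
width: 0.0592
finger_force: 30.0
```

Call:
{"api": "apply_moves", "payload": {
  "commands": [
    [0,0,0.06,0.001,-0.04,0,40],
    [0,0,0.12,0.002,-0.08,0,40],
    [0,0,0.18,0.003,-0.12,0,40],
    [0,0,0.24,0.004,-0.16,0,40],
    [0,0,0.3,0.005,-0.2,0,40]
  ]
}}

```text
time: 7.25
tool_pos: [0.4513, -0.0252, 0.2315]
ee_rot: [-3.14, -0.001, 1.78]
wrist_force: [1.5, 0.0, -2.0]
width: 0.0591
finger_force: 30.0
```

Call:
{"api": "apply_moves", "payload": {
  "commands": [
    [0,0,0.06,0.001,-0.04,0,40],
    [0,0,0.12,0.002,-0.08,0,40],
    [0,0,0.18,0.003,-0.12,0,40],
    [0,0,0.24,0.004,-0.16,0,40],
    [0,0,0.3,0.005,-0.2,0,40]
  ]
}}

```text
time: 7.75
tool_pos: [0.4564, -0.2251, 0.2314]
ee_rot: [-3.141, -0.002, 2.08]
wrist_force: [1.2, -0.6, -2.0]
width: 0.0595
finger_force: 30.0
```

Call:
{"api": "apply_moves", "payload": {
  "commands": [
    [0,0,0.06,0.001,-0.04,-0.01,40],
    [0,0,0.12,0.003,-0.08,-0.02,40],
    [0,0,0.18,0.005,-0.11,-0.04,40],
    [0,0,0.24,0.007,-0.13,-0.06,40],
    [0,0,0.24,0.007,-0.137,-0.08,40]
  ]
}}

```text
time: 8.25
tool_pos: [0.4633, -0.3626, 0.1499]
ee_rot: [-3.141, -0.002, 2.316]
wrist_force: [0.3, 0.8, -2.4]
width: 0.0594
finger_force: 30.0
```

```bash
python3 - <<'E'
from m import *
s=snapshot("wrist"); save(s,"w2.png"); o=get_obs(); print(o["time"],o["tool_pos"],o["ee_rot"],o["wrist_force"],o["width"],o["finger_force"])
for r in place_of("wrist","carrier"): print("wrist",r["score"],r["pixel"],atz(s,r["pixel"],0))
t=-.035;R=np.array([[np.cos(t),-np.sin(t)],[np.sin(t),np.cos(t)]])
im=s["pixels"][:,:,::-1].copy()
for c,col in(((.509,-.320),(0,0,255)),):
    g=[np.r_[np.array(c)+R@np.array(q),.028] for q in((.088,.088),(.088,-.088),(-.088,-.088),(-.088,.088),(.088,0),(-.088,0),(0,.088),(0,-.088))]
    for u in proj(s,g): cv2.circle(im,(int(u[0]),int(u[1])),4,col,-1)
cv2.imwrite("pics/w2b.png",im)
E
```

```text
8.3 [ 0.4616 -0.3613  0.1454] [-3.1401 -0.0095  2.3155] [-0.1662 -0.3566 -4.6882] 0.059364846816418446 29.999188352267083
wrist 0.82 [393.9, 232.4] [ 0.5141 -0.3186  0.    ]
```

View pics/w2b.png

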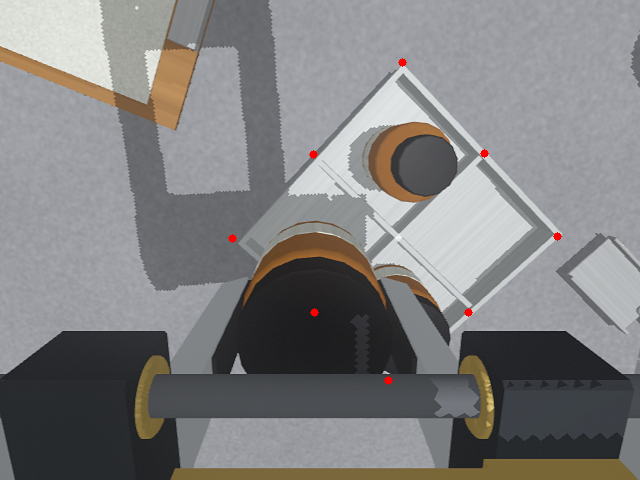

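The overlay fits the carrier to about 3 px, roughly 2 mm, so the target compartment is near (316,237) in the wrist view. I'll shift x by 4 mm and lower the jar.

Call:
{"api": "apply_moves", "payload": {
  "commands": [
    [0,0,0,0.003,0,-0.01,40],
    [0,0,0,0.004,0,-0.03,40],
    [0,0,0,0.004,0,-0.055,40],
    [0,0,0,0.004,0,-0.075,40],
    [0,0,0,0.004,0,-0.09,40]
  ]
}}

```text
time: 8.85
tool_pos: [0.4685, -0.3598, 0.0619]
ee_rot: [3.141, 0.0, 2.319]
wrist_force: [-0.3, 0.3, -2.2]
width: 0.0596
finger_force: 30.0
```

Call:
{"api": "apply_moves", "payload": {
  "commands": [
    [0,0,0,0,0,-0.009,40],
    [0,0,0,0,0,-0.016,40],
    [0,0,0,0,0,-0.022,40],
    [0,0,0,0,0,-0.025,40],
    [0,0,0,0,0,-0.025,40]
  ]
}}

```text
time: 9.35
tool_pos: [0.4682, -0.3609, 0.0375]
ee_rot: [3.141, 0.0, 2.318]
wrist_force: [-0.4, -0.1, -2.1]
width: 0.0592
finger_force: 30.0
```

```bash
python3 - <<'E'
from h import *
for i in range(3):
    s=snapshot("top"); o=get_obs(); print(o["time"],o["tool_pos"],o["wrist_force"])
E
```

```text
9.4 [ 0.4683232  -0.36101017  0.03788166] [-0.75449161 -0.46863371 -2.36575637]
9.45 [ 0.46840783 -0.36110493  0.03806885] [-0.87407285  0.03941262 -2.10112216]
9.5 [ 0.46846841 -0.36114975  0.03816298] [ 0.63897086 -0.33394349 -3.03054832]
```

Call:
{"api": "apply_moves", "payload": {
  "commands": [
    [0,0,0,0,0,-0.001,40],
    [0,0,0,0,0,-0.002,40],
    [0,0,0,0,0,-0.003,40],
    [0,0,0,0,0,-0.003,40],
    [0,0,0,0,0,-0.003,40]
  ]
}}

```text
time: 10.0
tool_pos: [0.4681, -0.3608, 0.0344]
ee_rot: [3.142, -0.0, 2.318]
wrist_force: [0.0, 0.2, -1.7]
width: 0.0592
finger_force: 30.0
```

Call:
{"api": "apply_moves", "payload": {
  "commands": [
    [0,0,0,0,0,-0.001,40],
    [0,0,0,0,0,-0.002,40],
    [0,0,0,0,0,-0.002,40],
    [0,0,0,0,0,-0.002,40],
    [0,0,0,0,0,-0.002,40]
  ]
}}

```text
time: 10.5
tool_pos: [0.4683, -0.361, 0.034]
ee_rot: [3.141, 0.001, 2.318]
wrist_force: [-2.3, 2.1, 5.9]
width: 0.0595
finger_force: 30.0
```

Call:
{"api": "apply_moves", "payload": {
  "commands": [
    [0,0,0,0,0,0.001,50],
    [0,0,0,0,0,0.001,60],
    [0,0,0,0,0,0.001,80],
    [0,0,0,0,0,0.001,80],
    [0,0,0,0,0,0.001,80]
  ]
}}

```text
time: 11.0
tool_pos: [0.4682, -0.3608, 0.0331]
ee_rot: [3.141, -0.0, 2.318]
wrist_force: [-0.3, -0.4, -0.0]
width: 0.0746
finger_force: 0.0
```

Call:
{"api": "apply_moves", "payload": {
  "commands": [
    [0,0,0,0,0,0.01,90],
    [0,0,0,0,0,0.03,100],
    [0,0,0,0,0,0.06,100],
    [0,0,0,0,0,0.1,100],
    [0,0,0,0,0,0.14,100]
  ]
}}

```text
time: 11.5
tool_pos: [0.4679, -0.3606, 0.1751]
ee_rot: [3.142, -0.0, 2.318]
wrist_force: [0.3, -0.9, -0.1]
width: 0.0937
finger_force: 0.0
```

```bash
python3 - <<'E'
from m import *
o=get_obs(); print(o["time"],o["tool_pos"],o["ee_rot"],o["wrist_force"],o["width"])
s=snapshot("scene")
for r in masks_of("scene","jar"): print(r["score"],r["extent"])
for z,p in((.004,(.468,-.361)),(.004,(.553,-.361))):
    uv=proj(s,pts(*p,[(.03,z),(.03,z+.058),(.0285,z+.078)])); print(uv.min(0),uv.max(0))
cv2.imwrite("pics/sc.png",cv2.resize(s["pixels"][140:340,150:350,::-1],None,fx=3,fy=3))
E
```

```text
11.5 [ 0.4679 -0.3606  0.1751] [ 3.1415 -0.0004  2.3178] [ 0.3083 -0.9436 -0.1466] 0.09369294320161883
0.73 [206.5, 176.5, 235.2, 205.9]
0.58 [186.9, 187.8, 211.4, 229.5]
[206.9474 171.435 ] [233.1567 208.139 ]
[184.5266 188.1403] [212.9125 226.2661]
```

View pics/sc.png

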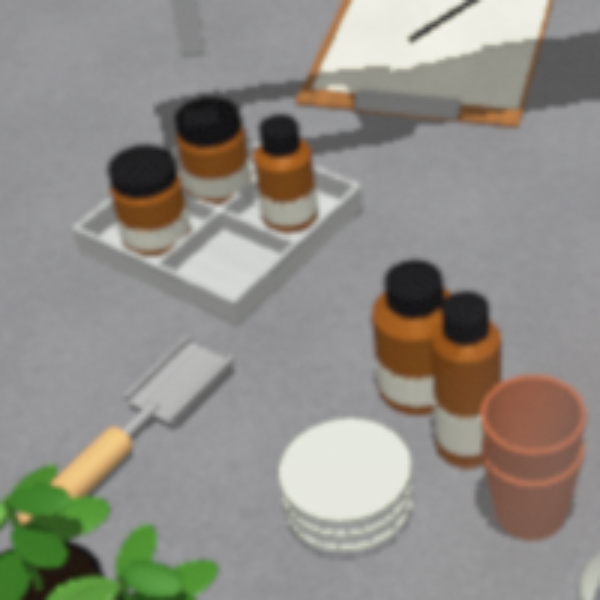

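The crop shows the jar standing in the back compartment. The front compartment is still empty and nothing has been disturbed. I'll go to the bottle.

Call:
{"api": "apply_moves", "payload": {
  "commands": [
    [0,0,-0.08,0.005,0.015,0.02,100],
    [0,0,-0.2,0.02,0.05,0.035,100],
    [0,0,-0.32,0.037,0.09,0.035,100],
    [0,0,-0.44,0.053,0.13,0.035,100],
    [0,0,-0.56,0.07,0.17,0.035,100]
  ]
}}

```text
time: 12.1
tool_pos: [0.5384, -0.1893, 0.2085]
ee_rot: [3.141, 0.0, 1.752]
wrist_force: [1.1, -0.0, -0.5]
width: 0.0937
finger_force: 0.0
```

Call:
{"api": "apply_moves", "payload": {
  "commands": [
    [0,0,-0.12,0.017,0.04,0,100],
    [0,0,-0.24,0.034,0.08,0,100],
    [0,0,-0.36,0.05,0.12,0,100],
    [0,0,-0.48,0.065,0.16,0,100],
    [0,0,-0.56,0.077,0.187,0,100]
  ]
}}

```text
time: 12.6
tool_pos: [0.6154, -0.0009, 0.2081]
ee_rot: [-3.141, -0.0, 1.196]
wrist_force: [0.0, -0.6, 0.5]
width: 0.0943
finger_force: 0.0
```

Call:
{"api": "apply_moves", "payload": {
  "commands": [
    [0,0,-0.035,0,0.002,-0.01,100],
    [0,0,-0.035,0,0.002,-0.01,100],
    [0,0,-0.035,0,0.002,-0.01,100],
    [0,0,-0.035,0,0.002,-0.01,100],
    [0,0,-0.035,0,0.002,-0.01,100]
  ]
}}

```text
time: 13.1
tool_pos: [0.6152, -0.0027, 0.1991]
ee_rot: [3.141, -0.0, 1.162]
wrist_force: [0.3, -0.2, 0.1]
width: 0.0937
finger_force: 0.0
```

```bash
python3 - <<'E'
from m import *
s=snapshot("wrist"); o=get_obs(); print(o["time"],o["tool_pos"],o["ee_rot"],o["wrist_force"],o["width"])
for r in place_of("wrist","bottle"): print(r["score"],r["pixel"],atz(s,r["pixel"],0))
for r in masks_of("wrist","bottle"): print(r["score"],r["extent"])
uv=proj(s,pts(.615,-.001,P["bottle"])); print(uv.min(0),uv.max(0))
im=s["pixels"][:,:,::-1].copy()
for u in proj(s,pts(.615,-.001,P["bottle"])): cv2.circle(im,(int(u[0]),int(u[1])),1,(0,255,0),-1)
cv2.imwrite("pics/w3.png",im)
E
```

```text
13.15 [ 0.6152 -0.0026  0.1991] [ 3.1406 -0.0003  1.1618] [-0.1417 -0.1418 -0.3848] 0.0939167010476491
0.84 [306.6, 220.0] [ 0.6073 -0.0014  0.    ]
0.55 [272.0, 195.9, 347.5, 288.4]
[277.0488 190.194 ] [351.0455 287.7485]
```

View pics/w3.png

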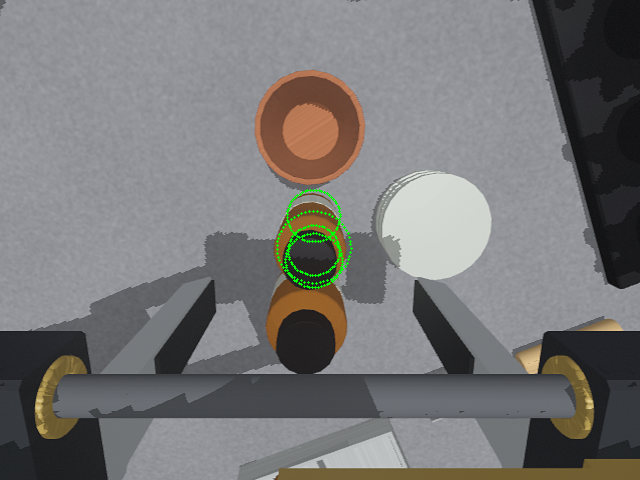

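The wrist view shows the bottle at about (311,248), 4 px left of the overlay, which is about 2.5 mm. The pots, wide bottle and dishes are clear of both fingers, so I'll descend and grip.

Call:
{"api": "apply_moves", "payload": {
  "commands": [
    [0,0,0,-0.003,0.002,-0.02,100],
    [0,0,0,-0.003,0.002,-0.05,100],
    [0,0,0,-0.003,0.002,-0.08,100],
    [0,0,0,-0.003,0.002,-0.105,100],
    [0,0,0,-0.003,0.002,-0.117,100]
  ]
}}

```text
time: 13.75
tool_pos: [0.6104, 0.0001, 0.0785]
ee_rot: [-3.137, 0.001, 1.163]
wrist_force: [-0.1, 0.4, 0.1]
width: 0.0941
finger_force: 0.0
```

Call:
{"api": "apply_moves", "payload": {
  "commands": [
    [0,0,0,0,0,0,90],
    [0,0,0,0,0,0,70],
    [0,0,0,0,0,0,60],
    [0,0,0,0,0,0,50],
    [0,0,0,0,0,0,45]
  ]
}}

```text
time: 14.25
tool_pos: [0.6128, 0.0001, 0.0828]
ee_rot: [3.139, -0.001, 1.163]
wrist_force: [-0.1, -0.4, -1.1]
width: 0.0575
finger_force: 0.0
```

Call:
{"api": "apply_moves", "payload": {
  "commands": [
    [0,0,0,0,0,0,35],
    [0,0,0,0,0,0,30],
    [0,0,0,0,0,0,30],
    [0,0,0,0,0,0,30],
    [0,0,0,0,0,0,30]
  ]
}}

```text
time: 14.75
tool_pos: [0.6127, 0.0001, 0.0822]
ee_rot: [3.14, -0.0, 1.163]
wrist_force: [0.7, -0.6, 2.4]
width: 0.0495
finger_force: 30.0
```

Call:
{"api": "apply_moves", "payload": {
  "commands": [
    [0,0,0,0,0,0.005,30],
    [0,0,0,0,0,0.02,30],
    [0,0,0,0,0,0.045,30],
    [0,0,0,0,0,0.08,30],
    [0,0,0,0,0,0.11,30]
  ]
}}

```text
time: 15.25
tool_pos: [0.6117, 0.0003, 0.193]
ee_rot: [-3.141, 0.0, 1.163]
wrist_force: [1.0, -1.0, -2.2]
width: 0.0495
finger_force: 30.0
```

Call:
{"api": "apply_moves", "payload": {
  "commands": [
    [0,0,0,0,0,0.025,30],
    [0,0,0,-0.007,0.014,0.035,30],
    [0,0,0,-0.02,0.04,0.035,30],
    [0,0,0,-0.037,0.075,0.035,30],
    [0,0,0,-0.053,0.107,0.035,30]
  ]
}}

```text
time: 15.75
tool_pos: [0.5571, 0.1092, 0.2254]
ee_rot: [-3.139, 0.0, 1.163]
wrist_force: [-0.4, -0.2, -2.0]
width: 0.0496
finger_force: 30.0
```

```bash
python3 - <<'E'
from m import *
o=get_obs(); print(o["time"],o["tool_pos"],o["ee_rot"],o["wrist_force"],o["width"])
for cam in("wrist","top","scene"):
    s=snapshot(cam)
    for r in place_of(cam,"pad_top"): print(cam,r["score"],r["pixel"],atz(s,r["pixel"],.12))
s=snapshot("wrist"); im=s["pixels"][:,:,::-1].copy()
for k in(.108,.12):
    for u in proj(s,pts(.443,.346,[(.038,k)])): cv2.circle(im,(int(u[0]),int(u[1])),1,(0,255,0),-1)
cv2.imwrite("pics/w4.png",im)
E
```

```text
15.75 [0.5571 0.1092 0.2254] [-3.1386  0.0004  1.1628] [-0.4343 -0.1643 -1.9964] 0.049584394367772705
wrist 0.37 [465.4, 44.4] [0.698  0.1919 0.12  ]
top 0.68 [469.2, 248.0] [ 0.5321 -0.3225  0.12  ]
top 0.67 [151.3, 311.4] [0.4352 0.3485 0.12  ]
scene 0.72 [489.4, 262.5] [0.4455 0.3419 0.12  ]
scene 0.6 [265.9, 308.9] [0.7806 0.0179 0.12  ]
scene 0.31 [224.1, 216.8] [ 0.6142 -0.216   0.12  ]
```

View pics/w4.png

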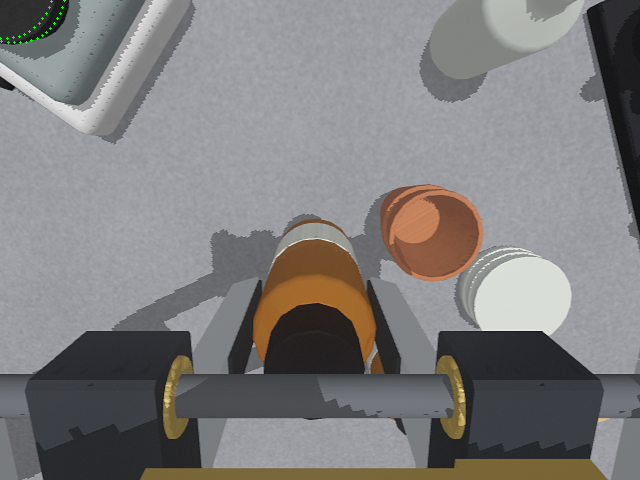

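The wrist view shows the bottle held upright at about (315,330). The part of the pad visible at upper left (30,10) lies on the overlay, so I'll move closer for a better look.

Call:
{"api": "apply_moves", "payload": {
  "commands": [
    [0,0,0,-0.025,0.03,0.01,30],
    [0,0,0,-0.055,0.066,0.01,30],
    [0,0,0,-0.085,0.102,0.01,30],
    [0,0,0,-0.115,0.138,0.01,30],
    [0,0,0,-0.135,0.163,0.01,30]
  ]
}}

```text
time: 16.6
tool_pos: [0.4228, 0.2712, 0.2365]
ee_rot: [-3.141, -0.0, 1.162]
wrist_force: [0.5, -0.5, -1.8]
width: 0.0494
finger_force: 30.0
```

Call:
{"api": "apply_moves", "payload": {
  "commands": [
    [0,0,0,-0.006,0.009,0,30],
    [0,0,0,-0.006,0.009,0,30],
    [0,0,0,-0.006,0.009,0,30],
    [0,0,0,-0.006,0.009,0,30],
    [0,0,0,-0.006,0.009,0,30]
  ]
}}

```text
time: 17.1
tool_pos: [0.4191, 0.2781, 0.2363]
ee_rot: [3.141, 0.001, 1.16]
wrist_force: [0.3, 0.2, -2.4]
width: 0.0496
finger_force: 30.0
```

```bash
python3 - <<'E'
from m import *
s=snapshot("wrist"); o=get_obs(); print(o["time"],o["tool_pos"],o["ee_rot"],o["wrist_force"],o["width"])
for r in place_of("wrist","pad_top"): print(r["score"],r["pixel"],atz(s,r["pixel"],.12))
for r in place_of("wrist","bottle"): print("b",r["score"],r["pixel"],atz(s,r["pixel"],o["tool_pos"][2]-.0823))
im=s["pixels"][:,:,::-1].copy()
for u in proj(s,pts(.443,.346,[(.038,.12)])): cv2.circle(im,(int(u[0]),int(u[1])),0,(0,255,0),-1)
for u in proj(s,pts(o["tool_pos"][0],o["tool_pos"][1],[(.025,o["tool_pos"][2]-.0823),(.025,o["tool_pos"][2]+.0327)])): cv2.circle(im,(int(u[0]),int(u[1])),0,(255,255,0),-1)
cv2.imwrite("pics/w5.png",im)
E
```

```text
17.15 [0.419  0.2783 0.2363] [3.1415 0.0004 1.1607] [-0.7646 -0.3382 -2.0468] 0.04927224366848249
0.62 [310.6, 141.6] [0.4444 0.3446 0.12  ]
b 0.68 [315.0, 257.0] [0.4171 0.2743 0.154 ]
```

View pics/w5.png

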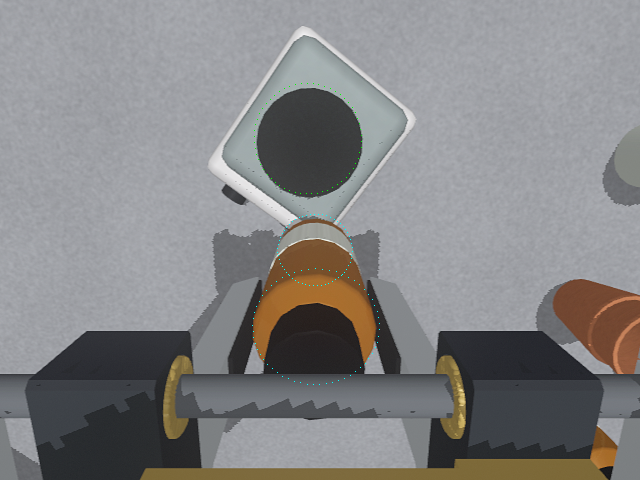

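The pad, centred at about (310,142), matches the overlay within a pixel, so its centre is (0.443,0.346). I'll move over it and come down in steps.

Call:
{"api": "apply_moves", "payload": {
  "commands": [
    [0,0,0,0.005,0.014,0,30],
    [0,0,0,0.012,0.035,0,30],
    [0,0,0,0.02,0.055,0,30],
    [0,0,0,0.0245,0.069,0,30],
    [0,0,0,0.0245,0.069,-0.005,30]
  ]
}}

```text
time: 17.75
tool_pos: [0.4432, 0.3503, 0.2313]
ee_rot: [3.141, -0.001, 1.165]
wrist_force: [-0.6, -0.7, -1.8]
width: 0.0498
finger_force: 30.0
```

Call:
{"api": "apply_moves", "payload": {
  "commands": [
    [0,0,0,0,0,-0.005,30],
    [0,0,0,0,0,-0.012,30],
    [0,0,0,0,0,-0.018,30],
    [0,0,0,0,0,-0.022,30],
    [0,0,0,0,0,-0.025,30]
  ]
}}

```text
time: 18.25
tool_pos: [0.4424, 0.3477, 0.206]
ee_rot: [-3.141, 0.0, 1.162]
wrist_force: [-0.2, 0.2, -2.1]
width: 0.0493
finger_force: 30.0
```

Call:
{"api": "apply_moves", "payload": {
  "commands": [
    [0,0,0,0,0,-0.001,30],
    [0,0,0,0,0,-0.002,30],
    [0,0,0,0,0,-0.003,30],
    [0,0,0,0,0,-0.004,30],
    [0,0,0,0,0,-0.005,30]
  ]
}}

```text
time: 18.75
tool_pos: [0.4428, 0.3484, 0.202]
ee_rot: [3.141, -0.001, 1.163]
wrist_force: [-0.4, -0.3, 1.8]
width: 0.0496
finger_force: 30.0
```

Call:
{"api": "apply_moves", "payload": {
  "commands": [
    [0,0,0,0,0,-0.001,30],
    [0,0,0,0,0,-0.002,30],
    [0,0,0,0,0,-0.003,30],
    [0,0,0,0,0,-0.004,30],
    [0,0,0,0,0,-0.005,30]
  ]
}}

```text
time: 19.25
tool_pos: [0.4428, 0.3484, 0.1971]
ee_rot: [3.141, -0.001, 1.163]
wrist_force: [-0.9, -0.9, 4.6]
width: 0.0491
finger_force: 30.0
```

Call:
{"api": "apply_moves", "payload": {
  "commands": [
    [0,0,0,0,0,-0.001,30],
    [0,0,0,0,0,-0.002,30],
    [0,0,0,0,0,-0.003,30],
    [0,0,0,0,0,-0.004,30],
    [0,0,0,0,0,-0.004,30]
  ]
}}

```text
time: 19.75
tool_pos: [0.4428, 0.3484, 0.1931]
ee_rot: [3.141, -0.001, 1.163]
wrist_force: [-0.9, -0.6, 6.3]
width: 0.0496
finger_force: 30.0
```

Call:
{"api": "apply_moves", "payload": {
  "commands": [
    [0,0,0,0,0,-0.0005,30],
    [0,0,0,0,0,-0.001,30],
    [0,0,0,0,0,-0.0015,30],
    [0,0,0,0,0,-0.002,30],
    [0,0,0,0,0,-0.002,30]
  ]
}}

```text
time: 20.25
tool_pos: [0.4429, 0.3485, 0.1921]
ee_rot: [3.14, -0.002, 1.163]
wrist_force: [-1.2, -0.1, 8.4]
width: 0.0497
finger_force: 30.0
```

The pad is on its stop: about 10.6 N on it, and the arm has stopped following the command. I'll add 0.5 mm and hold.

Call:
{"api": "apply_moves", "payload": {
  "commands": [
    [0,0,0,0,0,-0.0005,30],
    [0,0,0,0,0,-0.0005,30],
    [0,0,0,0,0,-0.0005,30],
    [0,0,0,0,0,-0.0005,30],
    [0,0,0,0,0,-0.0005,30]
  ]
}}

```text
time: 20.75
tool_pos: [0.4429, 0.3485, 0.1921]
ee_rot: [3.14, -0.002, 1.163]
wrist_force: [-1.3, 0.3, 10.2]
width: 0.0492
finger_force: 30.0
```

Call:
{"api": "apply_moves", "payload": {
  "commands": [
    [0,0,0,0,0,0,30],
    [0,0,0,0,0,0,30],
    [0,0,0,0,0,0,30],
    [0,0,0,0,0,0,30],
    [0,0,0,0,0,0,30]
  ]
}}

```text
time: 21.25
tool_pos: [0.4429, 0.3485, 0.1921]
ee_rot: [3.14, -0.002, 1.163]
wrist_force: [-2.8, -1.7, 9.9]
width: 0.0497
finger_force: 30.0
```

Call:
{"api": "apply_moves", "payload": {
  "commands": [
    [0,0,0,0,0,0,30],
    [0,0,0,0,0,0,30],
    [0,0,0,0,0,0,30],
    [0,0,0,0,0,0,30],
    [0,0,0,0,0,0,30]
  ]
}}

```text
time: 21.75
tool_pos: [0.4429, 0.3485, 0.1921]
ee_rot: [3.14, -0.002, 1.163]
wrist_force: [-1.2, -0.6, 9.3]
width: 0.0497
finger_force: 30.0
```

Call:
{"api": "apply_moves", "payload": {
  "commands": [
    [0,0,0,0,0,0,30],
    [0,0,0,0,0,0,30],
    [0,0,0,0,0,0,30],
    [0,0,0,0,0,0,30],
    [0,0,0,0,0,0,30]
  ]
}}

```text
time: 22.25
tool_pos: [0.4429, 0.3486, 0.1921]
ee_rot: [3.14, -0.002, 1.163]
wrist_force: [-1.8, -0.4, 9.4]
width: 0.0495
finger_force: 30.0
```

Call:
{"api": "apply_moves", "payload": {
  "commands": [
    [0,0,0,0,0,0,30],
    [0,0,0,0,0,0,30],
    [0,0,0,0,0,0,30],
    [0,0,0,0,0,0,30],
    [0,0,0,0,0,0,30]
  ]
}}

```text
time: 22.75
tool_pos: [0.4429, 0.3485, 0.1921]
ee_rot: [3.14, -0.002, 1.163]
wrist_force: [-2.1, -0.9, 8.8]
width: 0.0496
finger_force: 30.0
```

```bash
python3 - <<'E'
from h import *
f=[]
for i in range(4): snapshot("scene"); o=get_obs(); f.append(o["wrist_force"])
print(np.mean(f,0),o["tool_pos"],o["time"])
E
```

```text
[-1.62472514 -0.92255342  9.47001081] [0.44289329 0.34855714 0.19206487] 22.95
```

Held on the stop for about 2.7 s with no slip. Now I'll lift and carry the bottle to the other compartment.

Call:
{"api": "apply_moves", "payload": {
  "commands": [
    [0,0,0,0,0,0.003,30],
    [0,0,0,0,0,0.01,30],
    [0,0,0,0,0,0.02,30],
    [0,0,0,0,0,0.035,30],
    [0,0,0,0.002,-0.01,0.055,30]
  ]
}}

```text
time: 23.45
tool_pos: [0.4436, 0.3384, 0.2436]
ee_rot: [-3.139, 0.003, 1.164]
wrist_force: [0.1, -0.7, -2.7]
width: 0.0495
finger_force: 30.0
```

Call:
{"api": "apply_moves", "payload": {
  "commands": [
    [0,0,0.06,0.004,-0.025,0.008,30],
    [0,0,0.14,0.01,-0.06,0.008,30],
    [0,0,0.22,0.017,-0.1,0.008,30],
    [0,0,0.3,0.024,-0.14,0.008,30],
    [0,0,0.38,0.031,-0.18,0.008,30]
  ]
}}

```text
time: 23.95
tool_pos: [0.4755, 0.1567, 0.2528]
ee_rot: [-3.141, 0.0, 1.547]
wrist_force: [-0.5, -0.2, -2.1]
width: 0.0495
finger_force: 30.0
```

Call:
{"api": "apply_moves", "payload": {
  "commands": [
    [0,0,0.08,0.007,-0.04,0,30],
    [0,0,0.16,0.014,-0.08,0,30],
    [0,0,0.24,0.021,-0.12,0,30],
    [0,0,0.32,0.028,-0.16,0,30],
    [0,0,0.4,0.036,-0.2,0,30]
  ]
}}

```text
time: 24.45
tool_pos: [0.5114, -0.0434, 0.2529]
ee_rot: [-3.141, -0.0, 1.946]
wrist_force: [0.6, -0.3, -2.6]
width: 0.0495
finger_force: 30.0
```

Call:
{"api": "apply_moves", "payload": {
  "commands": [
    [0,0,0.08,0.007,-0.04,0,30],
    [0,0,0.16,0.014,-0.08,0,30],
    [0,0,0.24,0.021,-0.12,0,30],
    [0,0,0.32,0.03,-0.16,0,30],
    [0,0,0.37,0.037,-0.2,0,30]
  ]
}}

```text
time: 24.95
tool_pos: [0.5486, -0.2435, 0.2526]
ee_rot: [-3.141, -0.001, 2.315]
wrist_force: [0.6, -0.1, -2.2]
width: 0.0494
finger_force: 30.0
```

Call:
{"api": "apply_moves", "payload": {
  "commands": [
    [0,0,0,0.003,-0.02,0,30],
    [0,0,0,0.007,-0.035,0,30],
    [0,0,0,0.007,-0.037,-0.01,30],
    [0,0,0,0.007,-0.037,-0.02,30],
    [0,0,0,0.007,-0.037,-0.03,30]
  ]
}}

```text
time: 25.45
tool_pos: [0.5555, -0.2773, 0.2217]
ee_rot: [3.141, -0.002, 2.314]
wrist_force: [0.5, -0.5, -3.4]
width: 0.0495
finger_force: 30.0
```

```bash
python3 - <<'E'
from m import *
s=snapshot("wrist"); o=get_obs(); print(o["time"],o["tool_pos"],o["ee_rot"],o["wrist_force"],o["width"])
print([(r["score"],atz(s,r["pixel"],0)) for r in place_of("wrist","carrier")])
t=-.035;R=np.array([[np.cos(t),-np.sin(t)],[np.sin(t),np.cos(t)]]); im=s["pixels"][:,:,::-1].copy()
for u in proj(s,[np.r_[np.array((.5115,-.3195))+R@np.array(q),.028] for q in((.088,.088),(.088,-.088),(-.088,-.088),(-.088,.088),(.088,0),(-.088,0),(0,.088),(0,-.088),(0,0))]): cv2.circle(im,(int(u[0]),int(u[1])),3,(0,0,255),-1)
for u in proj(s,pts(o["tool_pos"][0],o["tool_pos"][1],[(.025,.004)])): cv2.circle(im,(int(u[0]),int(u[1])),0,(0,255,0),-1)
cv2.imwrite("pics/w6.png",im)
E
```

```text
25.5 [ 0.5547 -0.2768  0.2195] [-3.1407 -0.005   2.3144] [-0.786   0.1826 -4.2346] 0.04971888401331264
[(0.95, array([ 0.5134, -0.3194,  0.    ]))]
```

View pics/w6.png

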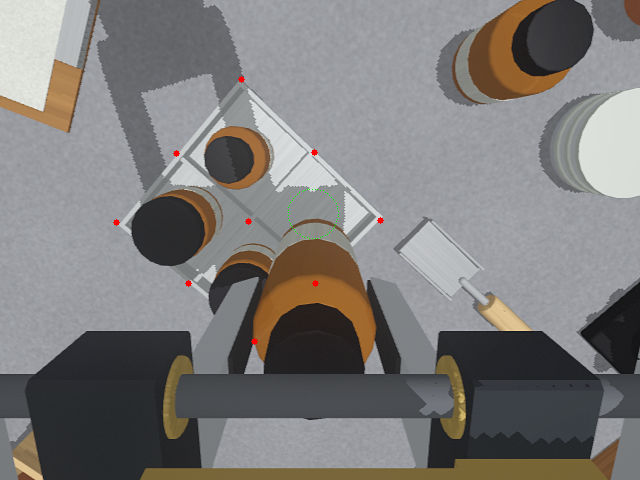

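The overlay sits on the carrier, and the bottle's landing circle at (316,212) is centred in the empty compartment. Lowering it now.

Call:
{"api": "apply_moves", "payload": {
  "commands": [
    [0,0,0,0,0,-0.02,30],
    [0,0,0,0,0,-0.045,30],
    [0,0,0,0,0,-0.07,30],
    [0,0,0,0,0,-0.09,30],
    [0,0,0,0,0,-0.105,30]
  ]
}}

```text
time: 26.05
tool_pos: [0.5552, -0.2775, 0.1165]
ee_rot: [-3.141, -0.002, 2.314]
wrist_force: [0.4, -0.6, -2.9]
width: 0.0493
finger_force: 30.0
```

Call:
{"api": "apply_moves", "payload": {
  "commands": [
    [0,0,0,0,0,-0.01,30],
    [0,0,0,0,0,-0.017,30],
    [0,0,0,0,0,-0.023,30],
    [0,0,0,0,0,-0.027,30],
    [0,0,0,0,0,-0.028,30]
  ]
}}

```text
time: 26.55
tool_pos: [0.5557, -0.2789, 0.09]
ee_rot: [3.141, 0.0, 2.313]
wrist_force: [-0.0, 0.1, -1.2]
width: 0.0492
finger_force: 30.0
```

Call:
{"api": "apply_moves", "payload": {
  "commands": [
    [0,0,0,0,0,0,30],
    [0,0,0,0,0,-0.001,30],
    [0,0,0,0,0,-0.001,30],
    [0,0,0,0,0,-0.002,30],
    [0,0,0,0,0,-0.002,30]
  ]
}}

```text
time: 27.05
tool_pos: [0.5556, -0.2788, 0.088]
ee_rot: [3.141, 0.0, 2.313]
wrist_force: [-0.5, -0.4, -2.3]
width: 0.0496
finger_force: 30.0
```

Call:
{"api": "apply_moves", "payload": {
  "commands": [
    [0,0,0,0,0,-0.001,30],
    [0,0,0,0,0,-0.0015,30],
    [0,0,0,0,0,-0.002,30],
    [0,0,0,0,0,-0.0025,30],
    [0,0,0,0,0,-0.003,30]
  ]
}}

```text
time: 27.55
tool_pos: [0.5558, -0.279, 0.0862]
ee_rot: [3.141, 0.001, 2.313]
wrist_force: [-1.1, -0.1, 4.7]
width: 0.0492
finger_force: 30.0
```

It's on the floor, so I'll release and retreat.

Call:
{"api": "apply_moves", "payload": {
  "commands": [
    [0,0,0,0,0,0.001,35],
    [0,0,0,0,0,0.001,55],
    [0,0,0,0,0,0.001,70],
    [0,0,0,0,0,0.001,85],
    [0,0,0,0,0,0.001,90]
  ]
}}

```text
time: 28.05
tool_pos: [0.5557, -0.2788, 0.086]
ee_rot: [3.141, 0.0, 2.313]
wrist_force: [-0.3, -0.2, -0.5]
width: 0.0722
finger_force: 0.0
```

Call:
{"api": "apply_moves", "payload": {
  "commands": [
    [0,0,0,0,0,0.005,95],
    [0,0,0,0,0,0.02,95],
    [0,0,0,0,0,0.05,95],
    [0,0,0,0,0,0.09,95],
    [0,0,0,0,0,0.13,95]
  ]
}}

```text
time: 28.55
tool_pos: [0.5555, -0.2787, 0.2185]
ee_rot: [3.141, 0.001, 2.313]
wrist_force: [0.2, -1.1, 0.8]
width: 0.089
finger_force: 0.0
```

Call:
{"api": "apply_moves", "payload": {
  "commands": [
    [0,0,0,0,0,0.01,95],
    [0,0,0,0,0,0.02,95],
    [0,0,0,0,0,0.02,95],
    [0,0,0,0,0,0.02,95],
    [0,0,0,0,0,0.02,95]
  ]
}}

```text
time: 29.05
tool_pos: [0.555, -0.2784, 0.2336]
ee_rot: [-3.141, -0.004, 2.313]
wrist_force: [0.4, -0.4, 0.3]
width: 0.089
finger_force: 0.0
```

```bash
python3 - <<'E'
from m import *
s=snapshot("scene"); o=get_obs(); print(o["time"],o["tool_pos"],o["wrist_force"],o["width"])
Q=dict(bottle=(.5555,-.279),jar=(.468,-.361))
for n in Q:
    uv=proj(s,pts(*Q[n],[(r,z-(.116 if n=="jar" else -.004)) for r,z in P[n]])); print(n,"exp",uv.min(0),uv.max(0))
    for r in masks_of("scene",n): print("  ",r["score"],r["extent"])
E
```

```text
29.1 [ 0.555  -0.2784  0.2338] [-0.251   0.4893 -0.1758] 0.08945646325035513
bottle exp [208.4349 179.9964] [235.2459 236.7597]
   0.6 [205.4, 183.5, 233.8, 235.5]
jar exp [206.9474 171.435 ] [233.1567 208.139 ]
   0.93 [186.8, 187.3, 211.7, 228.9]
   0.73 [204.9, 172.8, 234.7, 200.5]
```

Bottle and jar both stand where expected, and the arm is clear.

```bash
python3 -c "
from bench import *
print(close_job())"
```

```text
the job is handed in; nothing more can be done
None
```

The jar and the tall slim bottle both stand upright in the carrier's two empty compartments; the bottle held the mixer's pad fully down for about 2.7 s at roughly 12 N, and I handed the job in at about 29 s, but no verdict was returned.

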